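# Snap the lunch box lid shut

### The arm

A 6-joint arm with a two-finger parallel gripper is mounted at the origin on the work surface; the furniture and walls round the work are solid. World frame = base frame: x ahead of the robot, y to its left, z up, the work surface at z = 0. Lengths are in m, angles in rad, forces in N, time in s.
With the tool pointing down it reaches from about 0.375 to 0.975 m from the base axis. Payload 3.8 kg.
Tool frame: the origin (TCP) lies on the centre line of the jaws, within the pads' length; the fingertips stand 17 mm ahead of it and the grasp point (between the pads) lies 2 mm behind it (bot.tip_extent is the distance from the TCP to the fingertips, in m); z points along the fingers, y is the line along which they close (so a half turn about z gives the same grasp; the last joint's range is limited). The gripper opens to 85 mm and grips with 20 to 120 N. Pads are 22 mm wide; open, the fingers measure 114 mm over their backs; the gripper's body (76 mm by 85 mm) begins 54 mm behind the grasp point. The pads swing forward as they close: fully open they stand 13 mm farther back than shut.
Start: joints at [1.126, 0.264, 1.604, -0, 1.274, -0.037], TCP at [0.268, 0.62, 0.248] pointing down, gripper open.
Joint ranges: [-2.63, 2.63], [-0.94, 2.18], [0.31, 2.57], [-1.31, 4.45], [0, 2.66], [-2.55, 2.55]. Speed limits (rad/s): [2.57, 2.57, 3.14, 3.14, 3.14, 3.14].

### API

Orientations are given as a rotation vector (axis times angle).
In Python, from workcell import readout, read_camera, finish_job, bot gives the robot as it stands.
- The arm moves only by the tool jog_arm, never from a script. Its argument "deltas" is one flat list of numbers, 7 for each row, row after row: the shift along the tool's x, y, z in m, then the turn, a rotation vector about the tool's x, y, z in degrees, then the gripper command: -1 is shut, 1 is fully open, values between are in proportion. A call has 1 to 8 rows; each row is the pose to reach, as a shift and turn from the pose commanded when the call began, along the tool's axes at that moment; what a row does not reach only later rows make up. A row lasts 1/10 s, in which the tool goes at most 50 mm and 8.59 degrees, less where a joint would pass 70% of its speed; a pose out of reach is approached as far as the arm can. A call with a gripper value outside its range is refused whole. The fingers move at their own pace and stop on an object; "squeeze" is the grip in N (left out, the last holds). Time passes only in rows, so rows that repeat a pose let the fingers close. It gives the time, the measured TCP pose, the force, the opening and the grip force at its end, in the units of the state.
- readout.read_state(): the state, without advancing time (a new reading comes with each control period).
- read_camera(name): name is "scene" or "top"; returns a dict with "color" (480x640x3 uint8, blue, green, red), "fx", "fy", "cx", "cy" (pixels), "origin" and "attitude" of the camera in the world. Camera axes: x right, y down, z forward; pixel columns grow to the right and rows downward; lengths in m; the calibration is good to about 2 mm. A picture is of the moment at which its call begins. There is no depth.
- finish_job(): hands the job in; it is judged then, once.
The state is a dict: "time": time; "q": joint angles; "joint_vel": joint speeds; "joint_torque": joint torques, N m; "tool_pos": TCP position; "tcp_rot": TCP orientation; "wrist_force": force on the tool from outside, world axes, zero at the start; "torque": the same for the moment, N m; "width": opening from 0.0 (shut) to 1.0 (fully open); "grip_force": force on a finger pad.
Only numpy, scipy, OpenCV 4.12 (cv2) and the standard library are available. Lean on these libraries where they do the work, as an engineer would, in place of code of your own. Each camera call takes 0.05 s, during which the arm holds its last target. There are 200 camera calls.

### The job

The packed clear lunch box has its lid laid on, but the four hinged tabs around the lid still stick out. Fold down each tab in turn and press it against the side of the box until it snaps, so that all four are locked flat and the lid is seated level. Leave the box upright and roughly where it stands, and do not knock or shove the other things on the table.

Things in the scene. Friction and masses are not known exactly. Their poses are not given: they have to be found in the camera images.
- food_box: clear plastic food box packed with lunch (about 1 kg in all), outer 140 mm (its x) by 178 mm (its y), 66 mm to the rim; origin at the middle of its underside, z up. A moulded rib 30 mm wide on the middle of each side goes through the tab's window. Loose on the table; it slides when pushed sideways with some 6 N or more.
- lid: flat white plastic lid of the food box (150 x 188 x 10 mm, 0.2 kg), already seated on the rim, top 76 mm above the table; origin at the middle of its underside, axes parallel to the box's. A loose part: its weight, a plug 5 mm deep (1 mm play) and the snapped tabs hold it. One white tab is hinged on each of its four sides.
- tab_front (a joint): angle (rad) of the tab on the lid's -x side (62 mm wide, 3.5 thick, 24 from hinge to free edge, windowed for the rib): 0 = flat down along the box side, snapped; 1.57 = straight out; limit 2. Above 0.45 it moves easily and, left alone, eases slowly towards about 1.1; from 0.45 its hook must be pressed under the rib with some 3 N; past about 0.2 it snaps to 0 and holds.
- tab_front_hinge (a point): middle of the hinge line of the tab on the lid's -x side; fixed in the lid, 77.5 mm from its middle and 5 mm above its underside (71 mm above the table); the hinge line runs parallel to that side
- tab_front_pad (a point): middle of the outside of the thick bead along that -x tab's free edge, where to press: 21.5 mm from the hinge, and 5.5 mm outside the hinge line when snapped; moves with the tab
- tab_back (a joint): angle (rad) of the tab on the lid's +x side (62 mm wide, 3.5 thick, 24 from hinge to free edge, windowed for the rib): 0 = flat down along the box side, snapped; 1.57 = straight out; limit 2. Above 0.45 it moves easily and, left alone, eases slowly towards about 1.1; from 0.45 its hook must be pressed under the rib with some 3 N; past about 0.2 it snaps to 0 and holds.
- tab_back_hinge (a point): middle of the hinge line of the tab on the lid's +x side; fixed in the lid, 77.5 mm from its middle and 5 mm above its underside (71 mm above the table); the hinge line runs parallel to that side
- tab_back_pad (a point): middle of the outside of the thick bead along that +x tab's free edge, where to press: 21.5 mm from the hinge, and 5.5 mm outside the hinge line when snapped; moves with the tab
- tab_left (a joint): angle (rad) of the tab on the lid's +y side (52 mm wide, 3.5 thick, 24 from hinge to free edge, windowed for the rib): 0 = flat down along the box side, snapped; 1.57 = straight out; limit 2. Above 0.45 it moves easily and, left alone, eases slowly towards about 1.1; from 0.45 its hook must be pressed under the rib with some 3 N; past about 0.2 it snaps to 0 and holds.
- tab_left_hinge (a point): middle of the hinge line of the tab on the lid's +y side; fixed in the lid, 96.5 mm from its middle and 5 mm above its underside (71 mm above the table); the hinge line runs parallel to that side
- tab_left_pad (a point): middle of the outside of the thick bead along that +y tab's free edge, where to press: 21.5 mm from the hinge, and 5.5 mm outside the hinge line when snapped; moves with the tab
- tab_right (a joint): angle (rad) of the tab on the lid's -y side (52 mm wide, 3.5 thick, 24 from hinge to free edge, windowed for the rib): 0 = flat down along the box side, snapped; 1.57 = straight out; limit 2. Above 0.45 it moves easily and, left alone, eases slowly towards about 1.1; from 0.45 its hook must be pressed under the rib with some 3 N; past about 0.2 it snaps to 0 and holds.
- tab_right_hinge (a point): middle of the hinge line of the tab on the lid's -y side; fixed in the lid, 96.5 mm from its middle and 5 mm above its underside (71 mm above the table); the hinge line runs parallel to that side
- tab_right_pad (a point): middle of the outside of the thick bead along that -y tab's free edge, where to press: 21.5 mm from the hinge, and 5.5 mm outside the hinge line when snapped; moves with the tab
- mandarin_b: mandarin, 61 x 60 x 50 mm, loose on the table near the box, origin underneath
- lemon_a: lemon, 78 x 55 x 56 mm, loose on the table at the back right, origin underneath
- teaspoon_a: steel teaspoon, 130 x 26 x 11 mm, lying on the table near the box, origin underneath
- table_tumbler: empty clear glass tumbler, 77 mm across, 89 mm tall, loose, to the left, origin underneath
- mug_a: striped mug, 86 x 120 x 90 mm, loose, at the back, origin underneath

How it is judged:
By the outcome, as a careful person would: the job done as asked, in the order asked, and still so for the second after the job is handed in, with the robot touching nothing.
It also fails if it takes over 59 s, if anything falls off the work surface, if the arm or the gripper's body presses on something with over 40 N, if the wrist force passes 120 N, or if a joint passes its speed limit or range.

## Working session

There is one attempt and no reset: what is moved stays moved. The work goes in short steps, Python scripts to look and compute and a tool call to move; the robot and the scene stay as the last step left them, time stands still between calls to the robot, and variables do not carry over. Pictures are saved under pics/ and viewed, at most 10 in all, crops included, and the job is handed in when it is done.

Besides the shell and the picture viewer there is one more tool, called after ">>>" as a command line: name --argument value ..., lists and objects as JSON in quotes. jog_arm: Moves the arm, as the interface text tells. Its arguments: {"type":"object","properties":{"deltas":{"type":"array"},"squeeze":{"type":"number"}},"required":["deltas"]}

```bash
mkdir -p pics; cat > h.py <<'E'
import numpy as np, cv2
from scipy.spatial.transform import Rotation as R
from workcell import readout, read_camera, finish_job, bot
def rot(a):
    a=np.array(a,float); return a if a.shape==(3,3) else (R.from_quat(a).as_matrix() if a.size==4 else R.from_rotvec(a).as_matrix())
def ray(c,u,v,z):
    d=rot(c["attitude"])@[(u-c["cx"])/c["fx"],(v-c["cy"])/c["fy"],1]; o=np.array(c["origin"]); return o+d*(z-o[2])/d[2]
def proj(c,p):
    q=rot(c["attitude"]).T@(np.array(p)-c["origin"]); return [c["fx"]*q[0]/q[2]+c["cx"],c["fy"]*q[1]/q[2]+c["cy"]]
E
python3 - <<'E'
from h import *
for n in("scene","top"):
    c=read_camera(n); cv2.imwrite(f"pics/{n}0.png",c["color"]); print({k:v for k,v in c.items() if k!="color"})
print(readout.read_state())
E
```

```text
{'fx': 481.3658015345883, 'fy': 481.3658015345883, 'cx': 325.4221092048642, 'cy': 242.89792210345573, 'origin': array([-0.22372999, -0.70718071,  0.58791041]), 'attitude': array([-1.88083627,  0.80207011, -0.48367234])}
{'fx': 593.2560949263828, 'fy': 593.2560949263828, 'cx': 314.05118738959067, 'cy': 243.89755152753662, 'origin': array([0.36144772, 0.02759549, 1.4102837 ]), 'attitude': array([-2.11231412,  2.17051599, -0.12385046])}
{'time': 0.1, 'q': array([ 1.12610648e+00,  2.64707583e-01,  1.60527360e+00,  1.27529825e-05,
        1.27373867e+00, -3.68795973e-02]), 'joint_vel': array([-3.58694932e-04, -3.38404295e-03, -3.52570692e-03, -5.64327128e-04,
       -3.29884440e-06, -7.89361104e-04]), 'joint_torque': array([-5.62990936e-04, -5.16709149e+01, -3.68588948e+01, -2.08280389e-04,
        6.52356321e-03,  2.73553532e-06]), 'tool_pos': array([0.26740834, 0.6190586 , 0.24704693]), 'tcp_rot': array([-0.63605739, -3.07599798,  0.0032399 ]), 'wrist_force': array([ 0.40731197, -0.85703897, -0.57856137]), 'torque': array([ 0.04018436,  0.00219787, -0.0064835 ]), 'grip_force': 0.0, 'width': 0.9945194668532268}
```

View pics/top0.png

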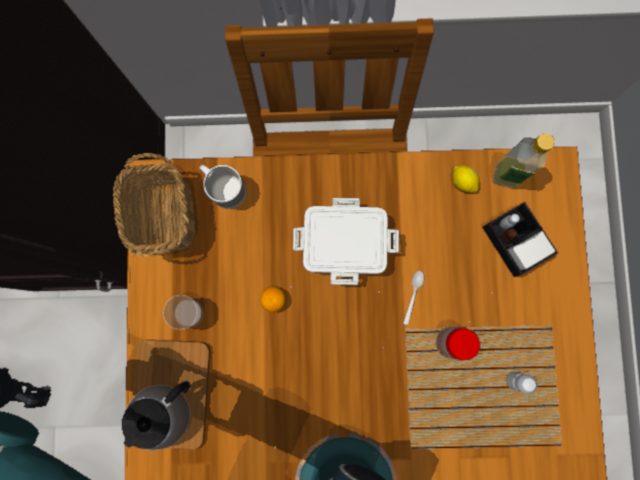

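View pics/scene0.png

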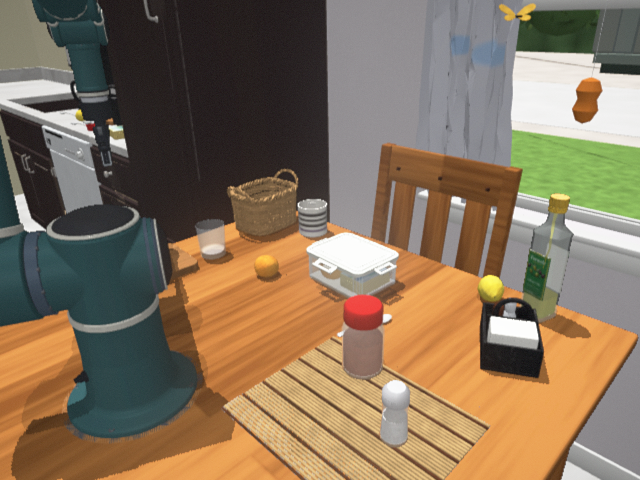

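The top view shows the white lid centred near (346,240), with tabs at (346,203), (345,278), (299,239) and (393,242). The mandarin is at (273,299), the spoon runs (418,275)-(407,320), and the mug is at (224,187).

```bash
python3 - <<'E'
from h import *
c=read_camera("top"); im=c["color"]; hsv=cv2.cvtColor(im,cv2.COLOR_BGR2HSV)
m=((hsv[...,1]<60)&(hsv[...,2]>150)).astype(np.uint8)
m[:190]=0;m[290:]=0;m[:,:285]=0;m[:,410:]=0
o=cv2.morphologyEx(cv2.morphologyEx(m,cv2.MORPH_CLOSE,np.ones((5,5))),cv2.MORPH_OPEN,np.ones((31,31)))
ct=max(cv2.findContours(o,0,2)[0],key=cv2.contourArea)
r=cv2.minAreaRect(ct); print(r)
P=np.array([ray(c,u,v,.076) for u,v in cv2.boxPoints(r)]); print(P.round(4), P.mean(0), [np.linalg.norm(P[i]-P[i-1]) for i in range(4)])
for i in range(4): d=P[i]-P[i-1]; print(np.degrees(np.arctan2(d[1],d[0])))
# yaw from tabs: components outside the lid
t=m*(1-cv2.dilate(o,np.ones((3,3))))
n,l,s,ce=cv2.connectedComponentsWithStats(t)
for i in range(1,n):
    if s[i,4]>25: print(s[i],ce[i],ray(c,*ce[i],.065).round(4))
for nm,u,v,z in(("mandarin",273,299,.025),("spoonbowl",419,275,.005),("spoonend",407,322,.005),("mug",224,187,.05),("lemon",466,179,.03),("redlid",462,344,.1),("tumbler",183,312,.05),("napkin",520,240,.05)): print(nm,ray(c,u,v,z).round(3))
big=cv2.resize(im[185:330,255:440],None,fx=4,fy=4,interpolation=cv2.INTER_CUBIC); cv2.imwrite("pics/crop.png",big)
E
```

```text
((345.0, 239.5), (65.0, 84.0), 90.0)
[[ 0.6302  0.0755  0.076 ]
 [ 0.6244 -0.1163  0.076 ]
 [ 0.4756 -0.1101  0.076 ]
 [ 0.4809  0.079   0.076 ]] [ 0.55276189 -0.0179714   0.076     ] [np.float64(0.1493192816764959), np.float64(0.19194828905404512), np.float64(0.14885940216039428), np.float64(0.18910381415705754)]
-1.3269175231194625
-91.7247441914434
177.57923449880957
88.41683022418059
[332 198  28   8 208] [345.76442308 201.5       ] [ 0.6423 -0.0231  0.065 ]
[293 227   9  23 172] [296.75       238.73255814] [0.5587 0.092  0.065 ]
[389 229  10  24 186] [393.71505376 240.56451613] [ 0.5481 -0.1295  0.065 ]
[331 274  28  11 244] [344.47131148 278.96311475] [ 0.4634 -0.0143  0.065 ]
mandarin [0.424 0.152 0.025]
spoonbowl [ 0.473 -0.193  0.005]
spoonend [ 0.363 -0.159  0.005]
mug [0.689 0.261 0.05 ]
lemon [ 0.695 -0.311  0.03 ]
redlid [ 0.313 -0.263  0.1  ]
tumbler [0.399 0.357 0.05 ]
napkin [ 0.543 -0.421  0.05 ]
```

View pics/crop.png

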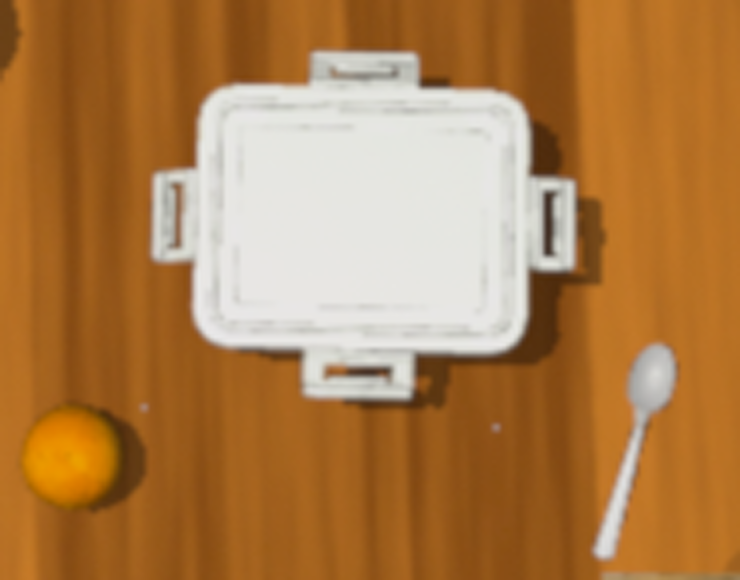

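```bash
cat >> h.py <<'E'
C=np.array([.553,-.0185]); yaw=np.radians(-2.8)
def go(side,d,z,tx=None):
    """tool deltas to put finger face d outside the hinge line of side, TCP height z"""
    a={"back":0,"left":90,"front":180,"right":270}[side]; h=.0775 if a%180==0 else .0965
    n=np.array([np.cos(yaw+np.radians(a)),np.sin(yaw+np.radians(a))])
    p=np.r_[C+n*(h+d+.011),z]
    s=readout.read_state(); T=R.from_rotvec(s["tcp_rot"]); best=None
    for k in(0,180):   # tool x along +-n
        b=yaw+np.radians(a+k); G=R.from_matrix(np.array([[np.cos(b),np.sin(b),0],[np.sin(b),-np.cos(b),0],[0,0,-1]]))
        rv=np.degrees((T.inv()*G).as_rotvec())
        q6=np.degrees(s["q"][5])+rv[2]
        print(side,"target",p.round(4),"delta",T.inv().apply(p-s["tool_pos"]).round(4),"turn",rv.round(1),"q6~",round(q6),"F",s["wrist_force"].round(2),"t",s["time"])
E
python3 -c "
from h import *
print(bot.tip_extent, bot.__dict__ if hasattr(bot,'__dict__') else '')
go('left',.016,.15)"
```

```text
0.017 {}
left target [0.559  0.1049 0.15  ] delta [-0.4717 -0.3563  0.0978] turn [-0.1  0.1 69.4] q6~ 67 F [-0.11 -0.45  0.65] t 0.15
left target [0.559  0.1049 0.15  ] delta [-0.4717 -0.3563  0.0978] turn [-1.000e-01 -1.000e-01 -1.106e+02] q6~ -113 F [-0.11 -0.45  0.65] t 0.15
```

>>> jog_arm --deltas '[-0.236, -0.178, 0.02, 0, 0, 35, -1, -0.236, -0.178, 0.02, 0, 0, 35, -1, -0.236, -0.178, 0.02, 0, 0, 35, -1, -0.236, -0.178, 0.02, 0, 0, 35, -1, -0.236, -0.178, 0.02, 0, 0, 35, -1, -0.472, -0.356, 0.06, 0, 0, 69.4, -1, -0.472, -0.356, 0.06, 0, 0, 69.4, -1, -0.472, -0.356, 0.06, 0, 0, 69.4, -1]' --squeeze 30

```text
time: 0.95
tool_pos: [0.4649, 0.2715, 0.2123]
tcp_rot: [2.112, 2.326, 0.0]
wrist_force: [0.5, 0.5, -0.6]
width: -0.002
grip_force: 0.0
```

```bash
python3 -c "
from h import *
go('left',.016,.11)"
```

```text
left target [0.559  0.1049 0.11  ] delta [-0.1749  0.0777  0.1024] turn [ 0.  -0.   8.3] q6~ 30 F [ 0.51  0.49 -0.6 ] t 0.95
left target [0.559  0.1049 0.11  ] delta [-0.1749  0.0777  0.1024] turn [   0.     0.  -171.7] q6~ -150 F [ 0.51  0.49 -0.6 ] t 0.95
```

>>> jog_arm --deltas '[-0.175, 0.078, 0.06, 0, 0, 8.3, -1, -0.175, 0.078, 0.06, 0, 0, 8.3, -1, -0.175, 0.078, 0.06, 0, 0, 8.3, -1, -0.175, 0.078, 0.06, 0, 0, 8.3, -1, -0.175, 0.078, 0.06, 0, 0, 8.3, -1, -0.175, 0.078, 0.06, 0, 0, 8.3, -1, -0.175, 0.078, 0.06, 0, 0, 8.3, -1]'

```text
time: 1.65
tool_pos: [0.5596, 0.1079, 0.1527]
tcp_rot: [-2.268, -2.173, -0.0]
wrist_force: [-0.4, 0.2, -0.1]
width: 0.001
grip_force: 0.0
```

```bash
python3 -c "
from h import *
go('left',.016,.059)"
```

```text
left target [0.559  0.1049 0.059 ] delta [-0.0031 -0.0004  0.0937] turn [-0.  -0.   0.4] q6~ 11 F [-0.38  0.24 -0.15] t 1.65
left target [0.559  0.1049 0.059 ] delta [-0.0031 -0.0004  0.0937] turn [   0.    -0.  -179.6] q6~ -169 F [-0.38  0.24 -0.15] t 1.65
```

>>> jog_arm --deltas '[-0.003, 0, 0.02, 0, 0, 0.4, -1, -0.003, 0, 0.04, 0, 0, 0.4, -1, -0.003, 0, 0.052, 0, 0, 0.4, -1, -0.003, 0, 0.063, 0, 0, 0.4, -1, -0.003, 0, 0.074, 0, 0, 0.4, -1, -0.003, 0, 0.084, 0, 0, 0.4, -1, -0.003, 0, 0.094, 0, 0, 0.4, -1, -0.003, 0, 0.094, 0, 0, 0.4, -1]'

```text
time: 2.45
tool_pos: [0.5588, 0.1045, 0.057]
tcp_rot: [-2.275, -2.164, 0.002]
wrist_force: [-0.4, 1.9, -0.8]
width: 0.004
grip_force: 0.9
```

```bash
python3 -c "
from h import *
go('left',.007,.059)
c=read_camera('scene'); u,v=map(int,proj(c,[.559,.09,.06])); print(u,v)
cv2.imwrite('pics/l1.png',cv2.resize(c['color'][v-80:v+60,u-80:u+100],None,fx=4,fy=4,interpolation=2))"
```

```text
left target [0.5586 0.0959 0.059 ] delta [-0.0086  0.0003 -0.002 ] turn [-0.1 -0.  -0.1] q6~ 11 F [-0.4   1.9  -0.84] t 2.45
left target [0.5586 0.0959 0.059 ] delta [-0.0086  0.0003 -0.002 ] turn [ -0.    0.2 179.9] q6~ 191 F [-0.4   1.9  -0.84] t 2.45
321 243
```

View pics/l1.png

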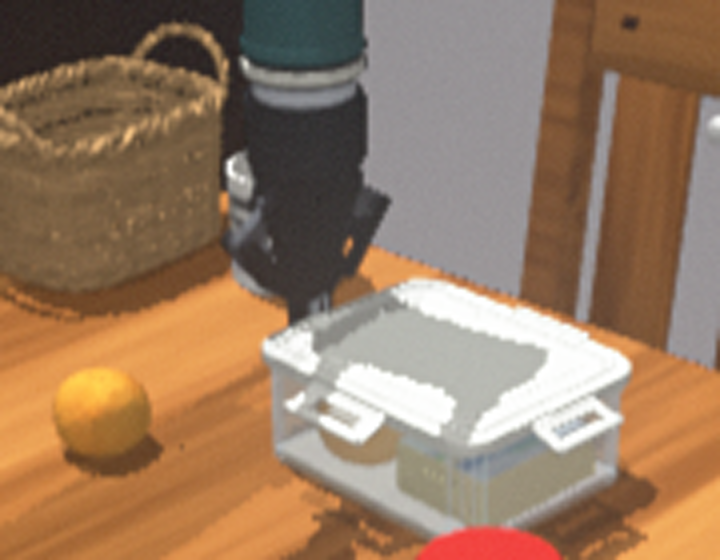

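The picture shows the shut fingers standing just outside the left side with the tab folded behind the lid, and the front tab (335,410) and right tab (580,425) still out. Contact force is about 2 N, so I'll press in slowly.

>>> jog_arm --deltas '[-0.0015, 0, 0, 0, 0, 0, -1, -0.003, 0, 0, 0, 0, 0, -1, -0.0045, 0, 0, 0, 0, 0, -1, -0.006, 0, 0, 0, 0, 0, -1, -0.006, 0, 0, 0, 0, 0, -1]'

```text
time: 3.0
tool_pos: [0.5598, 0.0979, 0.059]
tcp_rot: [2.276, 2.165, 0.001]
wrist_force: [0.6, 0.2, 0.9]
width: -0.001
grip_force: 0.1
```

>>> jog_arm --deltas '[-0.001, 0, 0, 0, 0, 0, -1, -0.002, 0, 0, 0, 0, 0, -1, -0.003, 0, 0, 0, 0, 0, -1, -0.003, 0, 0, 0, 0, 0, -1]'

```text
time: 3.4
tool_pos: [0.5597, 0.0962, 0.0589]
tcp_rot: [-2.276, -2.164, -0.003]
wrist_force: [0.7, 6.0, 0.8]
width: 0.002
grip_force: 2.7
```

>>> jog_arm --deltas '[0.01, 0, 0, 0, 0, 0, -1, 0.02, 0, 0, 0, 0, 0, -1, 0.02, 0, -0.04, 0, 0, 0, -1, 0.02, 0, -0.08, 0, 0, 0, -1, -0.02, 0, -0.1, 0, 0, 0, -1, -0.07, 0, -0.1, 0, 0, 0, -1, -0.12, 0, -0.1, 0, 0, 0, -1, -0.17, 0, -0.1, 0, 0, 0, -1]'

```text
time: 4.2
tool_pos: [0.5509, -0.0756, 0.1592]
tcp_rot: [2.273, 2.167, 0.0]
wrist_force: [0.7, -0.5, 0.0]
width: 0.002
grip_force: 0.0
```

```bash
python3 -c "
from h import *
go('right',.016,.15)"
```

```text
right target [ 0.547  -0.1419  0.15  ] delta [-0.0664 -0.0007  0.0092] turn [-1.0e-01  1.0e-01 -1.8e+02] q6~ -188 F [ 0.73 -0.46  0.05] t 4.2
right target [ 0.547  -0.1419  0.15  ] delta [-0.0664 -0.0007  0.0092] turn [0.1 0.  0. ] q6~ -8 F [ 0.73 -0.46  0.05] t 4.2
```

>>> jog_arm --deltas '[-0.045, -0.001, 0.009, 0, 0, 0, -1, -0.066, -0.001, 0.009, 0, 0, 0, -1, -0.066, -0.001, 0.009, 0, 0, 0, -1, -0.066, -0.001, 0.009, 0, 0, 0, -1, -0.066, -0.001, 0.009, 0, 0, 0, -1]'

```text
time: 4.7
tool_pos: [0.5467, -0.1392, 0.1496]
tcp_rot: [-2.274, -2.166, -0.0]
wrist_force: [0.0, -0.3, -0.2]
width: 0.001
grip_force: 0.0
```

```bash
python3 - <<'E'
from h import *
go('right',.016,.059)
c=read_camera("top"); im=c["color"]; hsv=cv2.cvtColor(im,cv2.COLOR_BGR2HSV)
cv2.imwrite("pics/t2.png",cv2.resize(im[185:330,255:440],None,fx=4,fy=4,interpolation=cv2.INTER_CUBIC))
E
```

```text
right target [ 0.547  -0.1419  0.059 ] delta [-0.0027  0.0004  0.0906] turn [   0.   -0. -180.] q6~ -194 F [ 0.01 -0.31 -0.17] t 4.7
right target [ 0.547  -0.1419  0.059 ] delta [-0.0027  0.0004  0.0906] turn [-0. -0.  0.] q6~ -14 F [ 0.01 -0.31 -0.17] t 4.7
```

View pics/t2.png

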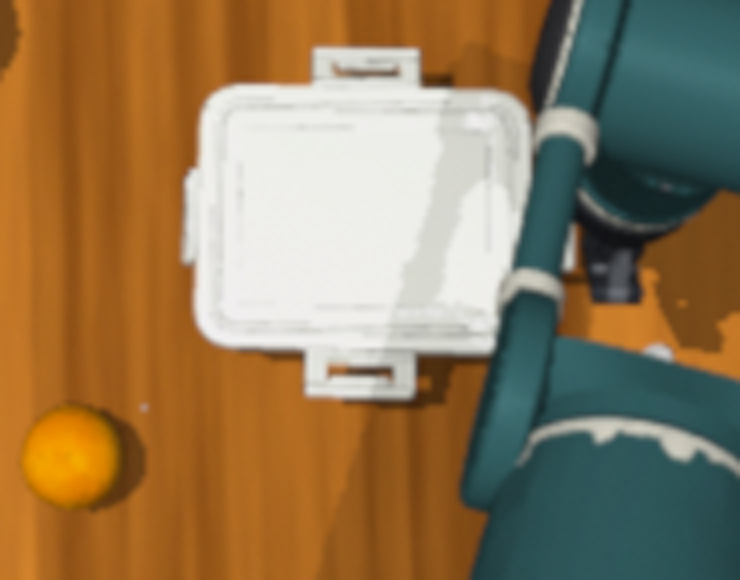

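The left tab is now only a sliver at (190,215), so it has snapped, and the box hasn't moved. The right tab is next.

>>> jog_arm --deltas '[-0.003, 0, 0.02, 0, 0, 0, -1, -0.003, 0, 0.04, 0, 0, 0, -1, -0.003, 0, 0.052, 0, 0, 0, -1, -0.003, 0, 0.063, 0, 0, 0, -1, -0.003, 0, 0.074, 0, 0, 0, -1, -0.003, 0, 0.084, 0, 0, 0, -1, -0.003, 0, 0.091, 0, 0, 0, -1, -0.003, 0, 0.091, 0, 0, 0, -1]'

```text
time: 5.55
tool_pos: [0.5456, -0.1431, 0.0574]
tcp_rot: [-2.275, -2.164, 0.002]
wrist_force: [-0.7, 0.0, 0.3]
width: 0.003
grip_force: 0.0
```

```bash
python3 -c "
from h import *
go('right',.007,.059)"
```

```text
right target [ 0.5474 -0.1329  0.059 ] delta [ 0.0103  0.0013 -0.0016] turn [ -0.    0.2 179.9] q6~ 166 F [-0.72  0.05  0.3 ] t 5.55
right target [ 0.5474 -0.1329  0.059 ] delta [ 0.0103  0.0013 -0.0016] turn [-0.1 -0.  -0.1] q6~ -14 F [-0.72  0.05  0.3 ] t 5.55
```

>>> jog_arm --deltas '[0.0015, 0.001, 0, 0, 0, 0, -1, 0.003, 0.001, 0, 0, 0, 0, -1, 0.0045, 0.001, 0, 0, 0, 0, -1, 0.006, 0.001, 0, 0, 0, 0, -1, 0.0075, 0.001, 0, 0, 0, 0, -1, 0.0075, 0.001, 0, 0, 0, 0, -1]'

```text
time: 6.15
tool_pos: [0.5481, -0.1358, 0.0589]
tcp_rot: [2.275, 2.165, 0.001]
wrist_force: [0.3, -1.3, 0.7]
width: -0.008
grip_force: 0.4
```

>>> jog_arm --deltas '[0.001, 0, 0, 0, 0, 0, -1, 0.002, 0, 0, 0, 0, 0, -1, 0.002, 0, 0, 0, 0, 0, -1]'

```text
time: 6.45
tool_pos: [0.5479, -0.134, 0.0586]
tcp_rot: [2.276, 2.165, -0.0]
wrist_force: [0.1, -2.1, -1.0]
width: -0.002
grip_force: 1.2
```

>>> jog_arm --deltas '[0.001, 0, 0, 0, 0, 0, -1, 0.001, 0, 0, 0, 0, 0, -1]'

```text
time: 6.65
tool_pos: [0.5478, -0.1328, 0.0585]
tcp_rot: [-2.276, -2.165, 0.0]
wrist_force: [-0.0, -2.5, -1.8]
width: -0.0
grip_force: 0.9
```

>>> jog_arm --deltas '[0.001, 0, 0, 0, 0, 0, -1, 0.001, 0, 0, 0, 0, 0, -1]'

```text
time: 6.85
tool_pos: [0.5479, -0.1316, 0.0586]
tcp_rot: [-2.276, -2.165, -0.0]
wrist_force: [-0.3, -1.2, -1.0]
width: -0.001
grip_force: 0.6
```

>>> jog_arm --deltas '[0.001, 0, 0, 0, 0, 0, -1, 0.001, 0, 0, 0, 0, 0, -1]'

```text
time: 7.05
tool_pos: [0.5481, -0.1306, 0.0587]
tcp_rot: [-2.276, -2.165, -0.0]
wrist_force: [-0.8, -1.4, -0.4]
width: -0.0
grip_force: 0.3
```

>>> jog_arm --deltas '[0.001, 0, 0, 0, 0, 0, -1, 0.001, 0, 0, 0, 0, 0, -1]'

```text
time: 7.25
tool_pos: [0.5482, -0.1297, 0.0587]
tcp_rot: [-2.276, -2.165, -0.0]
wrist_force: [-0.5, -0.3, -0.4]
width: -0.0
grip_force: 0.1
```

>>> jog_arm --deltas '[0.001, 0, 0, 0, 0, 0, -1, 0.001, 0, 0, 0, 0, 0, -1]'

```text
time: 7.45
tool_pos: [0.5483, -0.1287, 0.0587]
tcp_rot: [-2.276, -2.166, -0.0]
wrist_force: [0.1, 0.3, -0.1]
width: -0.002
grip_force: 0.0
```

>>> jog_arm --deltas '[-0.015, 0, 0, 0, 0, 0, -1, -0.025, 0, 0, 0, 0, 0, -1, -0.025, 0, -0.04, 0, 0, 0, -1, -0.025, 0, -0.08, 0, 0, 0, -1, -0.025, 0, -0.1, 0, 0, 0, -1, -0.025, 0, -0.1, 0, 0, 0, -1]'

```text
time: 8.05
tool_pos: [0.5499, -0.156, 0.1632]
tcp_rot: [2.272, 2.159, 0.006]
wrist_force: [0.1, -0.2, -1.2]
width: -0.0
grip_force: 0.0
```

```bash
python3 -c "
from h import *
go('front',.016,.15)"
```

```text
front target [ 0.4486 -0.0134  0.15  ] delta [ 0.1373 -0.1085  0.012 ] turn [  0.3   0.5 -90.1] q6~ -106 F [ 0.07 -0.21 -1.23] t 8.05
front target [ 0.4486 -0.0134  0.15  ] delta [ 0.1373 -0.1085  0.012 ] turn [ 0.5 -0.3 89.9] q6~ 74 F [ 0.07 -0.21 -1.23] t 8.05
```

>>> jog_arm --deltas '[0.137, -0.109, 0.012, 0, 0, 90, -1, 0.137, -0.109, 0.012, 0, 0, 90, -1, 0.137, -0.109, 0.012, 0, 0, 90, -1, 0.137, -0.109, 0.012, 0, 0, 90, -1, 0.137, -0.109, 0.012, 0, 0, 90, -1, 0.137, -0.109, 0.012, 0, 0, 90, -1, 0.137, -0.109, 0.012, 0, 0, 90, -1, 0.137, -0.109, 0.012, 0, 0, 90, -1]'

```text
time: 8.85
tool_pos: [0.4439, -0.012, 0.1452]
tcp_rot: [-3.102, -0.497, 0.004]
wrist_force: [0.1, -0.3, -0.0]
width: -0.001
grip_force: 0.0
```

```bash
python3 -c "
from h import *
go('front',.016,.15)"
```

```text
front target [ 0.4486 -0.0134  0.15  ] delta [ 0.0041  0.0028 -0.0049] turn [  -0.2   -0.  -159. ] q6~ -92 F [ 0.1  -0.28 -0.04] t 8.85
front target [ 0.4486 -0.0134  0.15  ] delta [ 0.0041  0.0028 -0.0049] turn [-0.   0.1 21. ] q6~ 88 F [ 0.1  -0.28 -0.04] t 8.85
```

>>> jog_arm --deltas '[0.004, 0.003, -0.005, 0, 0, 21, -1, 0.004, 0.003, -0.005, 0, 0, 21, -1, 0.004, 0.003, -0.005, 0, 0, 21, -1, 0.004, 0.003, -0.005, 0, 0, 21, -1, 0.004, 0.003, -0.005, 0, 0, 21, -1]'

```text
time: 9.35
tool_pos: [0.4489, -0.0136, 0.1506]
tcp_rot: [-3.141, 0.065, 0.003]
wrist_force: [-0.1, 0.5, -0.6]
width: 0.003
grip_force: 0.0
```

```bash
python3 - <<'E'
from h import *
go('front',.016,.059)
a=read_camera("top")["color"][185:330,275:420]; b=read_camera("scene")["color"][215:315,285:420]
a=cv2.resize(a,(400,400),interpolation=2); b=cv2.resize(b,(400,296),interpolation=2)
o=np.zeros((400,800,3),np.uint8); o[:,:400]=a; o[:296,400:]=b; cv2.imwrite("pics/t3.png",o)
E
```

```text
front target [ 0.4486 -0.0134  0.059 ] delta [-0.0001 -0.0001  0.0916] turn [  -0.2   -0.  -179.6] q6~ -92 F [-0.13  0.54 -0.56] t 9.35
front target [ 0.4486 -0.0134  0.059 ] delta [-0.0001 -0.0001  0.0916] turn [-0.   0.1  0.4] q6~ 88 F [-0.13  0.54 -0.56] t 9.35
```

View pics/t3.png

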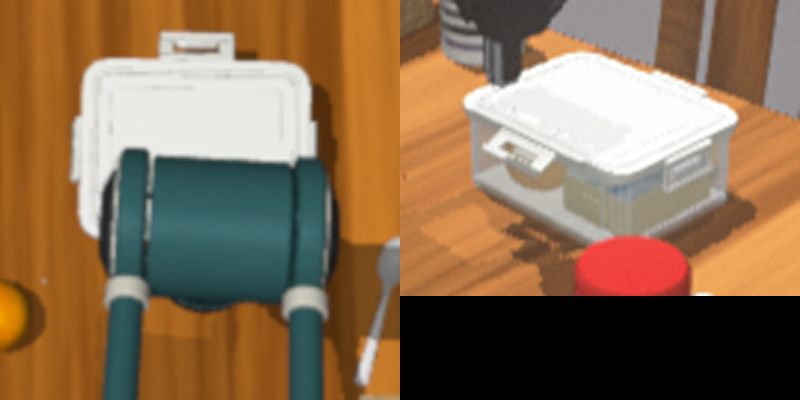

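The right tab is flat against the box at (685,165). The left one is still closed at (77,150) and the front tab (520,150) is still out. The front tab is next.

>>> jog_arm --deltas '[0, 0, 0.02, 0, 0, 0.4, -1, 0, 0, 0.04, 0, 0, 0.4, -1, 0, 0, 0.052, 0, 0, 0.4, -1, 0, 0, 0.063, 0, 0, 0.4, -1, 0, 0, 0.074, 0, 0, 0.4, -1, 0, 0, 0.084, 0, 0, 0.4, -1, 0, 0, 0.092, 0, 0, 0.4, -1, 0, 0, 0.092, 0, 0, 0.4, -1]'

```text
time: 10.25
tool_pos: [0.4484, -0.0131, 0.0583]
tcp_rot: [-3.14, 0.078, 0.004]
wrist_force: [-0.0, -0.5, 0.0]
width: 0.001
grip_force: 0.0
```

```bash
python3 -c "
from h import *
go('front',.007,.059)"
```

```text
front target [ 0.4576 -0.0138  0.059 ] delta [ 0.0092  0.0002 -0.0008] turn [  0.2   0.  180. ] q6~ 268 F [-0.03 -0.45  0.03] t 10.25
front target [ 0.4576 -0.0138  0.059 ] delta [ 0.0092  0.0002 -0.0008] turn [-0.   0.2 -0. ] q6~ 88 F [-0.03 -0.45  0.03] t 10.25
```

>>> jog_arm --deltas '[0.0015, 0, 0, 0, 0, 0, -1, 0.003, 0, 0, 0, 0, 0, -1, 0.0045, 0, 0, 0, 0, 0, -1, 0.006, 0, 0, 0, 0, 0, -1, 0.0075, 0, 0, 0, 0, 0, -1, 0.0075, 0, 0, 0, 0, 0, -1]'

```text
time: 10.85
tool_pos: [0.4587, -0.0137, 0.0604]
tcp_rot: [3.14, -0.078, 0.005]
wrist_force: [0.2, -0.4, -0.4]
width: -0.001
grip_force: 0.1
```

>>> jog_arm --deltas '[0.001, 0, 0, 0, 0, 0, -1, 0.002, 0, 0, 0, 0, 0, -1, 0.002, 0, 0, 0, 0, 0, -1]'

```text
time: 11.15
tool_pos: [0.46, -0.0138, 0.0601]
tcp_rot: [3.141, -0.078, 0.002]
wrist_force: [-0.2, -0.6, -0.4]
width: -0.003
grip_force: 0.0
```

>>> jog_arm --deltas '[0.001, 0, 0, 0, 0, 0, -1, 0.001, 0, 0, 0, 0, 0, -1]'

```text
time: 11.35
tool_pos: [0.4602, -0.0138, 0.0597]
tcp_rot: [3.141, -0.078, 0.0]
wrist_force: [-0.3, 0.4, -0.5]
width: 0.0
grip_force: 0.1
```

>>> jog_arm --deltas '[0.001, 0, 0, 0, 0, 0, -1, 0.0015, 0, 0, 0, 0, 0, -1, 0.0015, 0, 0, 0, 0, 0, -1]'

```text
time: 11.65
tool_pos: [0.461, -0.0138, 0.0594]
tcp_rot: [-3.141, 0.078, 0.002]
wrist_force: [-2.8, -0.6, 1.0]
width: -0.003
grip_force: 1.3
```

```bash
python3 - <<'E'
from h import *
b=read_camera("scene")["color"][215:315,285:420]
cv2.imwrite("pics/t4.png",cv2.resize(b,(675,500),interpolation=2))
E
```

```text
(no output)
```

View pics/t4.png

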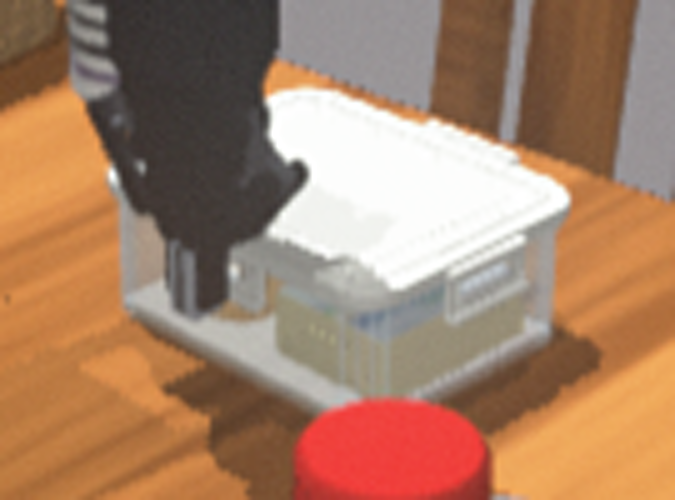

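The front tab now lies vertical behind the fingers at (250,280), with a solid 3 N of contact, so it has snapped. I'll retreat and cross over to the back.

>>> jog_arm --deltas '[-0.015, 0, 0, 0, 0, 0, -1, -0.02, 0, 0, 0, 0, 0, -1, -0.02, 0, -0.04, 0, 0, 0, -1, -0.02, 0, -0.08, 0, 0, 0, -1, 0.01, 0, -0.1, 0, 0, 0, -1, 0.06, 0, -0.1, 0, 0, 0, -1, 0.11, 0, -0.1, 0, 0, 0, -1, 0.16, 0, -0.1, 0, 0, 0, -1]'

```text
time: 12.5
tool_pos: [0.623, -0.0218, 0.1603]
tcp_rot: [3.141, -0.078, 0.003]
wrist_force: [-0.5, 0.0, 0.5]
width: -0.003
grip_force: 0.0
```

```bash
python3 -c "
from h import *
go('back',.017,.15)"
```

```text
back target [ 0.6584 -0.0237  0.15  ] delta [0.0354 0.0001 0.0104] turn [ 0.  -0.1 -0. ] q6~ 89 F [-0.54  0.05  0.53] t 12.5
back target [ 0.6584 -0.0237  0.15  ] delta [0.0354 0.0001 0.0104] turn [ -0.2  -0.  180. ] q6~ 269 F [-0.54  0.05  0.53] t 12.5
```

>>> jog_arm --deltas '[0.036, 0, 0.01, 0, 0, 0, -1, 0.036, 0, 0.01, 0, 0, 0, -1, 0.036, 0, 0.01, 0, 0, 0, -1, 0.036, 0, 0.01, 0, 0, 0, -1]'

```text
time: 12.9
tool_pos: [0.656, -0.0235, 0.1495]
tcp_rot: [-3.141, 0.078, 0.002]
wrist_force: [-0.2, -0.6, 0.3]
width: 0.001
grip_force: 0.0
```

>>> jog_arm --deltas '[0, 0, 0.02, 0, 0, 0, -1, 0, 0, 0.04, 0, 0, 0, -1, 0, 0, 0.052, 0, 0, 0, -1, 0, 0, 0.063, 0, 0, 0, -1, 0, 0, 0.074, 0, 0, 0, -1, 0, 0, 0.084, 0, 0, 0, -1, 0, 0, 0.09, 0, 0, 0, -1, 0, 0, 0.09, 0, 0, 0, -1]'

```text
time: 13.7
tool_pos: [0.6568, -0.0235, 0.0584]
tcp_rot: [-3.141, 0.078, 0.002]
wrist_force: [0.4, 1.6, -0.7]
width: 0.002
grip_force: 0.1
```

```bash
python3 -c "
from h import *
go('back',.007,.059)"
```

```text
back target [ 0.6484 -0.0232  0.059 ] delta [-0.0085  0.0001 -0.0006] turn [-0.   0.1 -0. ] q6~ 89 F [ 0.4   1.61 -0.68] t 13.7
back target [ 0.6484 -0.0232  0.059 ] delta [-0.0085  0.0001 -0.0006] turn [1.0e-01 0.0e+00 1.8e+02] q6~ 269 F [ 0.4   1.61 -0.68] t 13.7
```

>>> jog_arm --deltas '[-0.0015, 0, 0, 0, 0, 0, -1, -0.003, 0, 0, 0, 0, 0, -1, -0.0045, 0, 0, 0, 0, 0, -1, -0.006, 0, 0, 0, 0, 0, -1, -0.007, 0, 0, 0, 0, 0, -1, -0.007, 0, 0, 0, 0, 0, -1]'

```text
time: 14.3
tool_pos: [0.6495, -0.0232, 0.0596]
tcp_rot: [-3.141, 0.078, 0.002]
wrist_force: [0.2, -0.7, 0.7]
width: -0.001
grip_force: 0.0
```

>>> jog_arm --deltas '[-0.001, 0, 0, 0, 0, 0, -1, -0.002, 0, 0, 0, 0, 0, -1, -0.002, 0, 0, 0, 0, 0, -1]'

```text
time: 14.6
tool_pos: [0.6479, -0.0231, 0.0595]
tcp_rot: [-3.141, 0.078, 0.001]
wrist_force: [-0.4, 0.2, -0.7]
width: 0.001
grip_force: 0.0
```

>>> jog_arm --deltas '[-0.001, 0, 0, 0, 0, 0, -1, -0.001, 0, 0, 0, 0, 0, -1]'

```text
time: 14.8
tool_pos: [0.6475, -0.0231, 0.0597]
tcp_rot: [-3.141, 0.078, -0.001]
wrist_force: [1.4, -0.1, -0.5]
width: 0.001
grip_force: 0.5
```

>>> jog_arm --deltas '[-0.001, 0, 0, 0, 0, 0, -1, -0.001, 0, 0, 0, 0, 0, -1]'

```text
time: 15.0
tool_pos: [0.647, -0.023, 0.0598]
tcp_rot: [3.141, -0.078, 0.002]
wrist_force: [3.1, 0.3, -1.3]
width: 0.0
grip_force: 1.5
```

>>> jog_arm --deltas '[0.015, 0, 0, 0, 0, 0, -1, 0.02, 0, 0, 0, 0, 0, -1, 0.02, 0, -0.04, 0, 0, 0, -1, 0.02, 0, -0.08, 0, 0, 0, -1, 0.02, 0.04, -0.12, 0, 0, 0, -1, 0.02, 0.09, -0.15, 0, 0, 0, -1, 0.02, 0.14, -0.15, 0, 0, 0, -1, 0.02, 0.19, -0.15, 0, 0, 0, -1]'

```text
time: 15.8
tool_pos: [0.6582, -0.2024, 0.2123]
tcp_rot: [3.14, -0.076, 0.006]
wrist_force: [0.8, -0.0, 0.0]
width: -0.0
grip_force: 0.0
```

>>> jog_arm --deltas '[0, -0.05, 0, 0, 0, 0, -1, 0, -0.1, 0, 0, 0, 0, -1, 0, -0.15, 0, 0, 0, 0, -1, 0, -0.2, 0, 0, 0, 0, -1, 0, -0.25, 0, 0, 0, 0, -1, 0, -0.3, 0, 0, 0, 0, -1, 0, -0.35, 0, 0, 0, 0, -1, 0, -0.4, 0, 0, 0, 0, -1]'

```text
time: 16.6
tool_pos: [0.6766, 0.2004, 0.2092]
tcp_rot: [3.14, -0.078, -0.002]
wrist_force: [1.5, -1.1, -0.3]
width: 0.002
grip_force: 0.0
```

```bash
python3 - <<'E'
from h import *
c=read_camera("top"); im=c["color"]; a=im[185:330,255:440]; b=read_camera("scene")["color"][215:315,285:420]
a=cv2.resize(a,(400,314),interpolation=2); b=cv2.resize(b,(400,296),interpolation=2)
o=np.zeros((314,800,3),np.uint8); o[:,:400]=a; o[:296,400:]=b; cv2.imwrite("pics/t5.png",o)
E
```

```text
(no output)
```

View pics/t5.png

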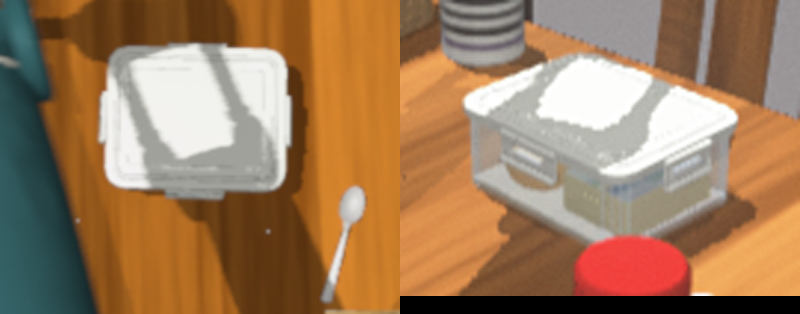

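All four tabs show only as thin slivers: left (102,117), right (288,120), front (195,193) and back (198,45). The lid is level, the box is in place and the arm is clear.

```bash
python3 -c "
from h import *
print(finish_job())"
```

```text
the job is handed in; nothing more can be done
None
```

I folded down and snapped all four tabs and handed the job in at about 17 s; the last pictures showed the lid level, the box upright where it stood, and no sign that anything nearby had been disturbed.

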